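# Pack the tested meter, show the failed one to the camera

### The arm

A 6-joint arm with a two-finger parallel gripper is mounted at the origin on the work surface. World frame = base frame: x ahead of the robot, y to its left, z up, the work surface at z = 0. Lengths are in mm, angles in rad, forces in N, time in s.
With the tool pointing down it reaches from about 350 to 775 mm from the base axis. Payload 7.3 kg.
Tool frame: the origin (TCP) lies on the mounting face of the last link; the fingertips stand 178 mm ahead of it and the grasp point (between the pads) lies 159 mm ahead of it; z points along the fingers, y is the line along which they close (so a half turn about z gives the same grasp; the last joint's range is limited). The gripper opens to 92 mm and grips with 3 to 60 N. Pads are 19 mm wide; open, the fingers measure 130 mm over their backs; the gripper's body (75 mm by 190 mm) begins 47 mm behind the grasp point.
Start: joints at [-1.294, 0.342, 1.524, -0, 1.275, -0.146], TCP at [215.435, -478.765, 404.741] pointing down, gripper open.
Joint ranges: [-2.53, 2.53], [-0.77, 2.02], [0.04, 2.7], [-1, 4.14], [0.28, 2.66], [-3.11, 3.11]. Speed limits (rad/s): [2.57, 2.57, 3.14, 3.14, 3.14, 3.14].

### API

Orientations are given as [roll, pitch, yaw] about the fixed x, y, z axes, in that order (R = Rz(yaw) Ry(pitch) Rx(roll)).
In Python, from plant import bot, vision gives the robot as it stands. The module is installed in compiled form; this text tells all that it offers.
- The arm moves only by the shell command python3 -m crank 'ROWS'. ROWS is a JSON list of rows, 1 to 5 of them, each of 5 numbers: the finger opening in mm, then dx, dy, dz in mm, then a turn about the tool's z in rad; each row is the pose to reach, as a shift and turn from the pose commanded when the command began, along the tool's axes at that moment; what a row does not reach only later rows make up. A row lasts 1/8 s, in which the tool goes at most 62.5 mm and 0.188 rad, less where a joint would pass 70% of its speed; a pose out of reach is approached as far as the arm can. The fingers move at their own pace and stop on an object; the grip force is fixed at half the most. Time passes only in rows, so rows that do not move let the fingers close. It prints the time, the measured TCP pose, the force, the opening and the grip force at its end.
- bot.get_obs(): the state, without advancing time (a new reading comes with each control period).
- vision.capture(name): name is "scene" or "top" or "wrist"; returns a dict with "color" (480x640x3 uint8, red, green, blue), "K" (3x3 intrinsics, pixels), "R" (3x3) and "t" (3): a world point X has camera coordinates R X + t. Camera axes: x right, y down, z forward; pixel columns grow to the right and rows downward; lengths in mm; the calibration is good to about 2 mm. A picture is of the moment at which its call begins. There is no depth.
- bot.close_job(): hands the job in; it is judged then, once.
The state is a dict: "time": time; "joint_positions": joint angles; "dq": joint speeds; "tau": joint torques, N m; "tool_pos": TCP position; "tcp_rot": TCP orientation; "contact_force": force on the tool from outside, world axes, zero at the start; "moment": the same for the moment, N m; "grip_width": finger opening in mm; "finger_force": force on a finger pad.
Only numpy, scipy, OpenCV 4.12 (cv2) and the standard library are available. Lean on these libraries where they do the work, as an engineer would, in place of code of your own. Each camera call takes 0.05 s, during which the arm holds its last target. There are 200 camera calls.

### The job

The test batch is done: pack the meter with the green dot and the jar of screws into their free places in the blue tray, upright and right down on its floor, set down rather than dropped. Then pick up the meter with the red dot and hold it still in the air before the inspection camera: display on the lens axis 160 mm from the front of the lens, square to the lens and the right way up. Finish while holding it there; do not knock the camera, and leave everything else as it lies.

Things in the scene. Friction and masses are not known exactly. Their poses are not given: they have to be found in the camera images.
- tray: low open blue tray, fixed, outside 100 (x) by 248 (y) by 26 mm high, walls and floor 4 mm. Origin: centre of its underside, z up. In it from +y to -y: the free meter place (56 mm wide, 92 mm long), carton_a, the meter 'packed', carton_b, the jar's bay. Beside the free places nothing is higher than 26 mm above the table, so a meter or jar can be gripped above its neighbours
- meter_place (a point): centre, on the tray's inner floor, of the free place for the passed meter, at the tray's +y end; axes as the tray's. The meter lies there with its length along the tray's x, display towards either end of that x
- jar_place (a point): centre, on the tray's inner floor, of the free place for the jar, about 57 by 56 mm, in the tray's -y end bay, bounded by two walls at -x and -y, by carton_b at +y and carton_s at +x; axes as the tray's
- passed: panel meter that passed the test: black box-shaped case 82 mm long (x), 48 wide (y), 48 high (z), about 0.18 kg, green-lit display on its -x end face, green terminals at the +x end, a round green dot 18 mm across on its top. Lies on the mat. Origin: centre of its underside, z up. Gripped across the 48 mm width
- failed: panel meter that failed the test: the same case (82 by 48 by 48 mm, same axes and origin), display lit red, a round red dot on its top. Lies on the mat with its display on the -x end face; right way up means its z (the dotted top) up
- failed_display (a point): centre of the failed meter's display face: 41 mm from its origin towards -x and 24 mm up; axes as the meter's
- jar: round clear plastic jar of mounting screws, 44 mm diameter, 58 mm high, white ribbed screw cap 45 mm diameter and 16 mm high on top, about 0.14 kg. Stands upright on the mat. Origin: centre of its underside, z up
- stand: stand of the inspection camera, fixed: steel foot 150 by 130 mm, aluminium column 30 mm square, 412 mm high, on the foot 150 mm behind (+x of) the origin; it carries the camera in front of it (-x side). Origin: on the table under the camera's lens barrel, z up. The tilt axle is parallel to its y, 50 mm behind (+x of) the origin, 330 mm above the table
- head (a joint): downward tilt of the camera on its axle, rad: 0 looks level along the stand's -x, growing looks farther down; 0.2 to 0.5 here. Stiff; it stays as it is if not knocked
- lens (a point): centre of the camera's lens front, 85 mm from the tilt axle; axes turn with the camera: it looks along -x, +z is up in its picture. Round the lens, just behind its front, is a ring light about 80 mm across
- view_point (a point): the empty point 160 mm in front of the lens front, on the lens axis, where the display's centre is to be held; axes as the lens's. Display square to the lens: the meter's -x points back along the lens's +x, and the meter's z along the lens's z
- packed: bystander: panel meter of the same size with a green dot and dark display, already packed in the middle of the tray. Origin: centre of its underside
- carton_a: bystander: flat cardboard carton 88 by 38 by 20 mm in the tray between the free meter place and the packed meter. Origin: centre of its underside
- carton_b: bystander: flat cardboard carton 88 by 38 by 20 mm in the tray between the packed meter and the jar's bay. Origin: centre of its underside
- carton_s: bystander: small carton 34 by 50 by 20 mm at the +x end of the jar's bay in the tray. Origin: centre of its underside
- board: bystander: bare meter without case, green circuit boards with an upright unlit display, yellow transformer and green terminals, 75 by 46 by 48 mm, lying on the mat among the meters. Origin: centre of its underside
- screwdriver: bystander: screwdriver with yellow handle, 170 mm long, lying towards the far edge. Origin: under its middle
- untested_a: bystander: lower one of two stacked meters towards the far edge, same size, no dot, dark display. Origin: centre of its underside
- untested_b: bystander: upper one of the two stacked meters. Origin: centre of its underside
Not all that is in view belongs to the job. Leave any brown or purple look-alike of the passed alone.

How it is judged:
By the outcome, as a careful person would: the job done as asked, in the order asked, and still so for the second after the job is handed in, while the arm keeps its last pose, push and grip.
It also fails if it takes over 62 s, if anything falls off the work surface, if the arm or the gripper's body presses on something with over 40 N, if the wrist force passes 120 N, or if a joint passes its speed limit or range.

## Working session

There is one attempt and no reset: what is moved stays moved. The work goes in short steps, Python scripts to look and compute and a shell command to move; the robot and the scene stay as the last step left them, time stands still between calls to the robot, and variables do not carry over. Pictures are saved under pics/ and viewed, at most 10 in all, crops included, and the job is handed in when it is done.

```bash
mkdir -p pics; ls
python3 - <<'E'
from plant import bot,vision
import cv2,pickle
d={}
for n in("scene","top","wrist"):
    c=vision.capture(n); d[n]=c; cv2.imwrite(f"pics/{n}0.png",c["color"][:,:,::-1])
    print(n,c["K"].round(1).tolist(),(-c["R"].T@c["t"]).round(1),c["R"].round(3).tolist())
pickle.dump(d,open("c0.pkl","wb"))
print(bot.get_obs())
E
```

```text
pics
scene [[454.5, 0.0, 321.1], [0.0, 454.5, 238.6], [0.0, 0.0, 1.0]] [993.7 618.8 749.6] [[-0.819, 0.574, 0.022], [0.319, 0.487, -0.813], [-0.477, -0.658, -0.582]]
top [[506.0, 0.0, 316.0], [0.0, 506.0, 228.9], [0.0, 0.0, 1.0]] [ 441.1   20.3 1420.6] [[-0.019, -1.0, -0.001], [-0.996, 0.019, -0.09], [0.09, -0.0, -0.996]]
wrist [[331.7, 0.0, 323.1], [0.0, 331.7, 241.4], [0.0, 0.0, 1.0]] [ 276.3 -452.1  384.7] [[0.41, -0.912, -0.001], [-0.884, -0.398, 0.245], [-0.224, -0.1, -0.969]]
{'time': 0.15, 'joint_positions': array([-1.29402634e+00,  3.42580046e-01,  1.52475829e+00, -8.72450497e-06,
        1.27541353e+00, -1.45969355e-01]), 'dq': array([ 0.00141846, -0.00307569, -0.00277656, -0.00089668,  0.00115955,
       -0.00045771]), 'tau': array([ 1.17859709e-03, -4.31469154e+01, -2.44353551e+01,  7.17875501e-02,
        5.36805578e-02, -9.08216521e-05]), 'tool_pos': array([ 215.39632066, -478.68313417,  404.20920111]), 'tcp_rot': array([-3.14044456e+00, -1.60354181e-04,  4.22741799e-01]), 'contact_force': array([-0.68741137, -0.18311905, -0.52362944]), 'moment': array([-0.0037279 , -0.04753387,  0.03650003]), 'finger_force': 0.0, 'grip_width': 91.97514477453427}
```

View pics/top0.png

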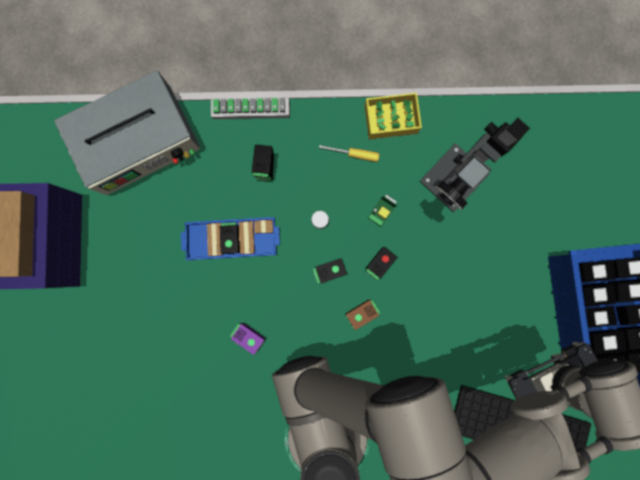

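View pics/scene0.png

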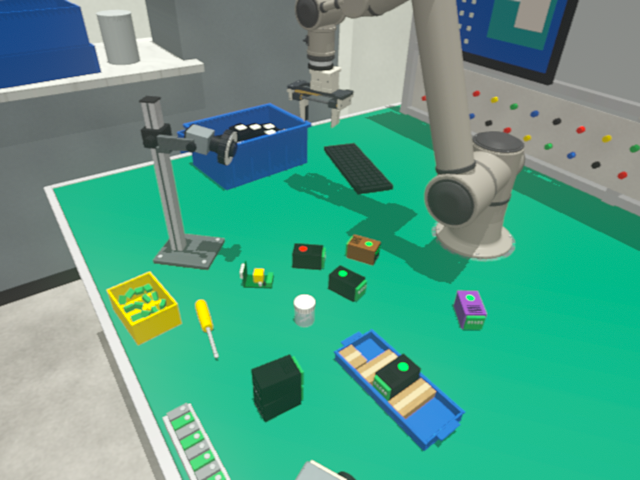

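The top view shows the tray at (230,238) with its free meter end to the left. The green-dot meter is at (331,270), the red-dot meter at (381,262) and the jar at (320,219). The brown (362,314) and purple (248,338) look-alikes also carry green dots. The stand is at (460,170). I'll enlarge both views.

```bash
cat > h.py <<'E'
import numpy as np,cv2,pickle
from plant import bot,vision
def grab(n,save=None):
    c=vision.capture(n)
    if save: cv2.imwrite(f"pics/{save}.png",c["color"][:,:,::-1]); pickle.dump(c,open(f"{save}.pkl","wb"))
    return c
def ray(c,u,v):
    d=c["R"].T@np.linalg.inv(c["K"])@np.array([u,v,1.]); return -c["R"].T@c["t"],d/np.linalg.norm(d)
def onplane(c,u,v,z):
    o,d=ray(c,u,v); return o+d*(z-o[2])/d[2]
def tri(obs):
    A=np.zeros((3,3));b=np.zeros(3)
    for c,u,v in obs:
        o,d=ray(c,u,v);P=np.eye(3)-np.outer(d,d);A+=P;b+=P@o
    X=np.linalg.solve(A,b); return X,[np.linalg.norm(np.cross(ray(c,u,v)[1],X-ray(c,u,v)[0])) for c,u,v in obs]
def proj(c,X):
    p=c["K"]@(c["R"]@np.array(X,float)+c["t"]); return p[:2]/p[2]
def hsv(c): return cv2.cvtColor(c["color"],cv2.COLOR_RGB2HSV)
def blobs(m,amin=8):
    n,l,s,ce=cv2.connectedComponentsWithStats(m.astype(np.uint8)); return [(s[i],ce[i],l==i) for i in range(1,n) if s[i][4]>=amin]
E
python3 - <<'E'
from h import *
d=pickle.load(open("c0.pkl","rb"))
t=d["top"]["color"][140:330,230:480]; s=d["scene"]["color"][85:285,125:290]
cv2.imwrite("pics/tc.png",cv2.resize(t,(790,600),interpolation=2)[:,:,::-1])
cv2.imwrite("pics/sc.png",cv2.resize(s,(495,600),interpolation=2)[:,:,::-1])
for n in("top","scene"):
    c=d[n];h=hsv(c);H,S,V=cv2.split(h)
    for nm,m in (("green",(H>55)&(H<75)&(S>140)&(V>190)),("red",((H<6)|(H>174))&(S>180)&(V>130)),("blue",(H>105)&(H<120)&(S>150)),("white",(S<40)&(V>190)),("brown",(H>5)&(H<15)&(S>120)),("dark",(V<45))):
        for s,ce,_ in blobs(m,6): print(n,nm,s.tolist(),ce.round(1).tolist()) if s[4]<9000 and s[0]<520 else 0
E
```

```text
top red [173, 159, 4, 4, 12] [174.9, 160.2]
top blue [245, 219, 13, 1, 13] [251.0, 219.0]
top blue [262, 218, 12, 3, 14] [268.3, 218.2]
top blue [182, 220, 97, 39, 1444] [223.1, 241.3]
top white [430, 89, 82, 4, 232] [472.0, 90.4]
top white [182, 90, 237, 8, 1009] [295.2, 93.6]
top white [74, 96, 26, 4, 74] [86.0, 97.6]
top white [0, 98, 10, 3, 24] [4.7, 99.0]
top white [312, 212, 16, 15, 185] [319.6, 218.8]
top brown [347, 301, 30, 27, 272] [360.1, 314.6]
top dark [86, 110, 68, 34, 176] [117.9, 125.9]
top dark [485, 119, 44, 37, 693] [504.7, 135.1]
top dark [253, 145, 21, 35, 530] [263.6, 160.0]
top dark [171, 148, 12, 13, 103] [177.5, 153.3]
top dark [480, 149, 10, 9, 18] [484.5, 153.0]
top dark [453, 155, 10, 10, 63] [458.1, 159.5]
top dark [124, 170, 17, 6, 28] [133.8, 172.3]
top dark [109, 176, 11, 6, 21] [113.9, 178.8]
top dark [435, 177, 34, 30, 365] [454.6, 188.7]
top dark [46, 185, 36, 102, 3247] [63.7, 237.8]
top dark [437, 193, 16, 12, 94] [444.4, 199.1]
top dark [383, 198, 12, 8, 17] [388.5, 201.9]
top dark [221, 226, 18, 26, 216] [229.9, 233.6]
top dark [222, 245, 3, 5, 
[... 4215 characters left out ...]
 4, 26] [29.9, 374.9]
scene white [6, 379, 11, 4, 23] [10.1, 380.4]
scene white [179, 405, 7, 6, 32] [182.1, 407.6]
scene white [177, 404, 53, 76, 671] [202.6, 447.9]
scene white [171, 413, 8, 5, 10] [174.6, 415.1]
scene white [163, 415, 34, 65, 380] [179.3, 448.3]
scene white [185, 415, 5, 5, 17] [187.0, 417.0]
scene white [194, 434, 5, 5, 18] [196.3, 435.7]
scene white [205, 454, 5, 5, 21] [206.7, 455.9]
scene white [298, 460, 48, 20, 513] [317.8, 472.6]
scene white [216, 475, 5, 5, 22] [217.9, 477.1]
scene brown [301, 248, 4, 2, 6] [302.5, 248.3]
scene dark [463, 0, 114, 84, 1310] [535.5, 53.4]
scene dark [262, 127, 4, 3, 6] [263.2, 128.3]
scene dark [238, 129, 26, 12, 102] [248.1, 135.3]
```

View pics/tc.png

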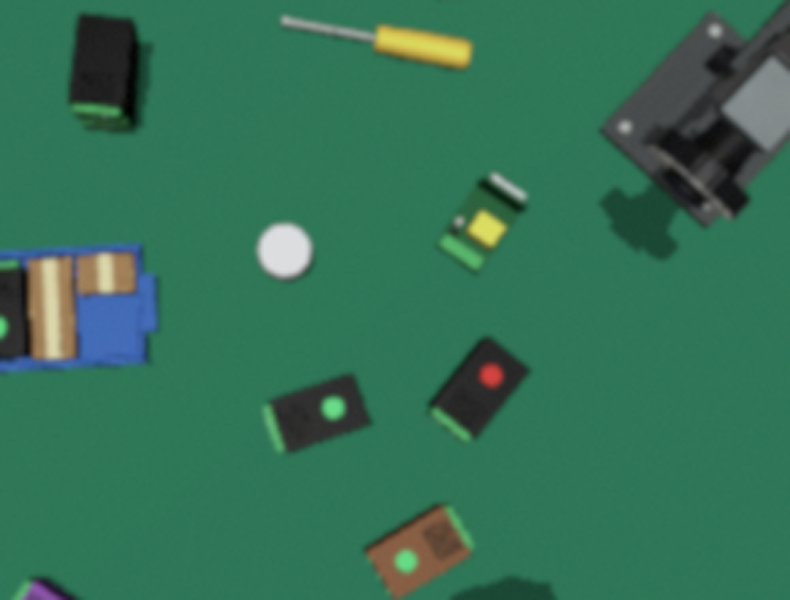

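View pics/sc.png

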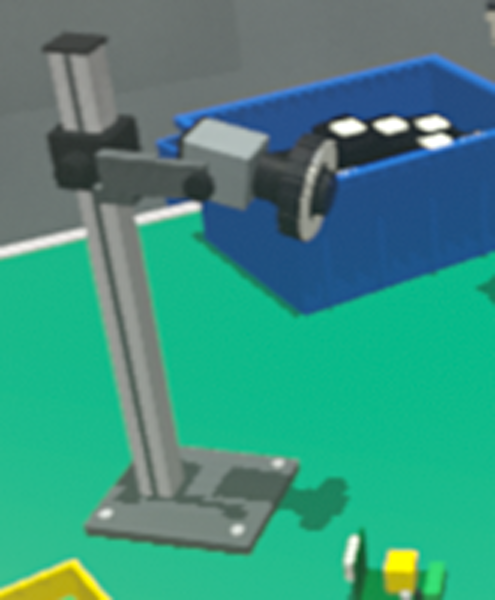

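The crop confirms the candidates. Four things have a green dot:
- The black case at top px (335,269) is the passed meter: black, on the mat, lit terminals.
- The one in the tray (229,243) is "packed".
- The brown one (358,317) and the purple one (251,342) are look-alikes.

The black case with the red dot (385,259) is the failed meter, with its display towards the upper right. Now the positions.

Run:
```python
from h import *
d=pickle.load(open("c0.pkl","rb"));T=d["top"];S=d["scene"]
print("passed dot",tri([(T,335.4,269.1),(S,342.4,273.1)]))
print("failed dot",tri([(T,385.4,258.7),(S,302.6,248.2)]))
print("jar cap",tri([(T,320.,219.),(S,304,301)]))
b1=tri([(T,456.3,149.5),(S,160,255.9)]);b2=tri([(T,427.8,180.2),(S,203.8,261)]);print("bolts",b1,b2,onplane(T,456.3,149.5,8),onplane(T,427.8,180.2,8),onplane(S,160,255.9,8),onplane(S,203.8,261,8),onplane(S,217.5,239.5,8))
print("coltop",onplane(S,150.7,99,412),onplane(T,513,128,412))
for u,v in((182,222),(278,218),(279,256),(186,259)): print("tray",onplane(T,u,v,26))
for u,v in((358,317),(251,342)): print("lookalike",onplane(T,u,v,48))
for (u,v) in ((270,411),(453,424)): print("term",onplane(T,230+u/3.16,140+v/3.16,40))
```

```text
passed dot (array([455.32643798, -31.24035851,  46.51813863]), [np.float64(0.9566651026978559), np.float64(0.9566651026978931)])
failed dot (array([ 480.8962023 , -167.32502781,   46.75450606]), [np.float64(0.9087515141489834), np.float64(0.9087515141490666)])
jar cap (array([591.42600622,   7.89462374,  57.12860289]), [np.float64(1.018809716078786), np.float64(1.018809716078862)])
bolts (array([ 786.15805484, -381.60442767,   13.28743725]), [np.float64(0.09028794154905455), np.float64(0.09028794154905653)]) (array([ 700.03512052, -297.67619175,   14.14114447]), [np.float64(0.6634814391170255), np.float64(0.6634814391171177)]) [ 787.37025038 -383.06833473    8.        ] [ 700.57494533 -298.70668817    8.        ] [ 784.73628335 -388.86650922    8.        ] [ 698.07376986 -305.86719931    8.        ] [ 628.29213192 -374.57519848    8.        ]
coltop [ 727.62606568 -395.76466651  412.        ] [ 730.72581703 -385.06851489  412.        ]
tray [592.85863782 390.84573696  26.        ]
tray [599.00966809 124.64581426  26.        ]
tray [493.66892967 123.14671318  26.        ]
tray [490.203739   379.30891821  26.        ]
lookalike [325.44457032 -88.31563304  48.        ]
lookalike [264.7649417  199.06858038  48.        ]
term [453.07124534  23.47024405  40.        ]
term [ 438.99375804 -133.66083035   40.        ]
```

```bash
cat >> h.py <<'E'
def go(x,y,z,yaw):
    o=bot.get_obs();a=o["tcp_rot"][2];d=np.array([x,y,z])-o["tool_pos"]
    t=-((yaw-a+np.pi)%(2*np.pi)-np.pi)
    dx=np.cos(a)*d[0]+np.sin(a)*d[1];dy=np.sin(a)*d[0]-np.cos(a)*d[1]
    n=max(np.ceil(np.linalg.norm(d)/62.5),np.ceil(abs(t)/.188))
    print(f"go: dx {dx:.1f} dy {dy:.1f} dz {-d[2]:.1f} turn {t:.3f} rows {n:.0f}")
E
python3 -m crank '[[92,404,-324,0,-1.46],[92,404,-324,0,-1.46],[92,404,-324,0,-1.46],[92,404,-324,0,-1.46],[92,404,-324,0,-1.46]]'
python3 -c "
from h import *
go(451,-18,400,1.88)"
```

```text
time: 0.78
tool_pos: [358.0, -198.6, 404.7]
tcp_rot: [3.141, 0.0, 1.366]
contact_force: [0.5, -0.2, 0.4]
grip_width: 91.6
finger_force: 0.0
go: dx 195.7 dy 54.4 dz 4.7 turn -0.514 rows 4
```

```bash
python3 -m crank '[[92,190,54,4,-0.51],[92,190,54,4,-0.51],[92,190,54,4,-0.51],[92,190,54,4,-0.51],[92,190,54,4,-0.51]]'
python3 - <<'E'
from h import *
go(451,-18,400,1.88)
c=grab("wrist","w1")
E
```

```text
time: 1.4
tool_pos: [450.0, -25.6, 400.4]
tcp_rot: [-3.141, 0.0, 1.871]
contact_force: [-0.1, -0.5, 0.2]
grip_width: 91.5
finger_force: 0.0
go: dx 7.0 dy 3.2 dz 0.4 turn -0.009 rows 1
```

View pics/w1.png

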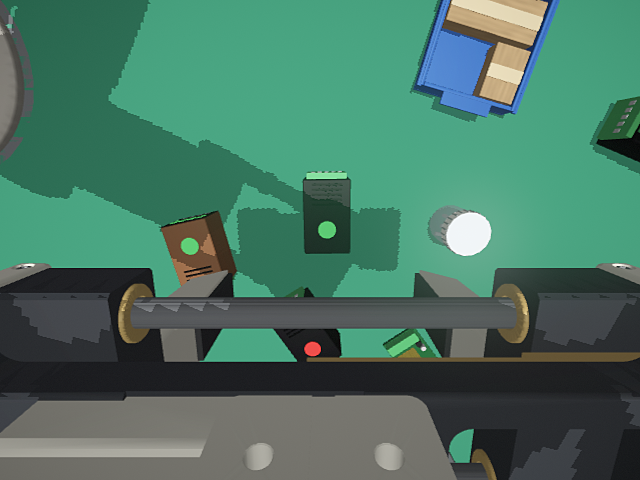

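The wrist view shows the passed meter's top at cols 303–350, rows 180–252, with its dot at (327,230). It also shows the jar cap at (468,234) and the tray's jar bay at about (460,62). I'll measure these exactly.

Run:
```python
from h import *
c=pickle.load(open("w1.pkl","rb"));T=pickle.load(open("c0.pkl","rb"))["top"]
H,S,V=cv2.split(hsv(c))
R,G,B=[c["color"][:,:,i].astype(int) for i in range(3)]
m=np.zeros((480,640),bool);m[165:262,290:365]=True
dot=m&(G>150)&(R<150)&(G-R>90)
for s,ce,_ in blobs(dot,20): print("bright",s,ce,onplane(c,*ce,48))
dark=m&(G<75)&(abs(R-G)<22)
b=max(blobs(dark,50),key=lambda b:b[0][4]);print(b[0])
pts=cv2.findContours(b[2].astype(np.uint8),0,2)[0][0][:,0]
P=np.array([onplane(c,u,v,48)[:2] for u,v in pts],np.float32)
print("meter",cv2.minAreaRect(P))
wh=(S<40)&(V>200)
for s,ce,mm in blobs(wh,300):
    if 400<ce[0]<520 and 200<ce[1]<270:
        pts=cv2.findContours(mm.astype(np.uint8),0,2)[0][0][:,0];P=np.array([onplane(c,u,v,58)[:2] for u,v in pts],np.float32);print("jar",s,ce,cv2.minEnclosingCircle(P),onplane(c,*ce,58))
blue=(B>R+50)&(B>G+25); bb=max([x for x in blobs(blue,300) if x[1][0]>380],key=lambda b:b[0][4]);
pts=cv2.findContours(bb[2].astype(np.uint8),0,1)[0][0]
print("tray w",cv2.approxPolyDP(pts,2.5,True)[:,0].tolist())
for p in cv2.approxPolyDP(pts,2.5,True)[:,0]: print(p,onplane(c,*p,26)[:2].round(1),onplane(c,*p,4)[:2].round(1))
cv2.imwrite("pics/tray1.png",np.hstack([cv2.resize(c["color"][0:125,400:570],(476,350),interpolation=2)])[:,:,::-1])
# top view tray
h2=hsv(T);m=(h2[:,:,0]>100)&(h2[:,:,0]<125)&(h2[:,:,1]>120);m[:,:170]=0;m[:,290:]=0
m[:205]=0;m[270:]=0
pts=np.vstack([x[:,0] for x in cv2.findContours(m.astype(np.uint8),0,1)[0]])
P=np.array([onplane(T,u,v,24)[:2] for u,v in pts],np.float32);print("tray top",cv2.minAreaRect(P))
```

```text
bright [ 290  165   75   48 1303] [334.21949348 179.47582502] [448.0815558   19.47164245  48.        ]
bright [309 173  26   1  26] [321.5 173. ] [434.21815799  21.75052573  48.        ]
bright [290 206   9   8  30] [292.46666667 210.36666667] [417.07966622 -22.35506047  48.        ]
bright [318 221  18  17 239] [326.55230126 229.41422594] [455.89459859 -30.95885841  48.        ]
[304 212  41  41 650]
meter ((454.4060974121094, -34.60118103027344), (41.52043151855469, 42.14717483520508), 17.20933723449707)
jar [ 446  212   45   44 1513] [468.28552545 233.70918705] ((591.8436889648438, 8.507091522216797), 22.322219848632812) [591.66278686   8.76147153  58.        ]
tray w [[441, 0], [414, 89], [440, 96], [439, 103], [487, 116], [489, 111], [516, 113], [559, 0], [544, 0], [549, 3], [533, 45], [526, 49], [531, 53], [512, 104], [507, 106], [472, 95], [486, 52], [494, 44], [442, 28], [449, 0]]
[441   0] [494.2 204.7] [498.1 215.1]
[414  89] [497.8 125.6] [501.9 131.1]
[440  96] [524.8 127.2] [530.5 132.8]
[439 103] [526.3 120.9] [532.1 126.1]
[487 116] [577.1 123.9] [586.1 129.2]
[489 111] [577.  128.8] [586.1 134.5]
[516 113] [603.7 135.1] [614.4 141.2]
[559   0] [599.2 237.2] [609.6 249.6]
[544   0] [585.9 233.1] [595.4 245.2]
[549   3] [591.4 232.2] [601.3 244.4]
[533  45] [592.8 195.9] [602.8 205.7]
[526  49] [587.9 190.7] [597.6 200.3]
[531  53] [594. 189.] [604.1 198.4]
[512 104] [596.3 141.6] [606.5 148.1]
[507 106] [592.3 138.4] [602.3 144.7]
[472  95] [554.7 137.5] [562.4 143.7]
[486  52] [552.2 177. ] [559.7 185.6]
[494  44] [556.7 185.6] [564.5 194.8]
[442  28] [503.9 183.5] [508.4 192.6]
[449   0] [501.3 206.9] [505.7 217.4]
tray top ((546.003173828125, 258.5445861816406), (105.68223571777344, 272.15283203125), 2.15221905708313)
```

View pics/tray1.png

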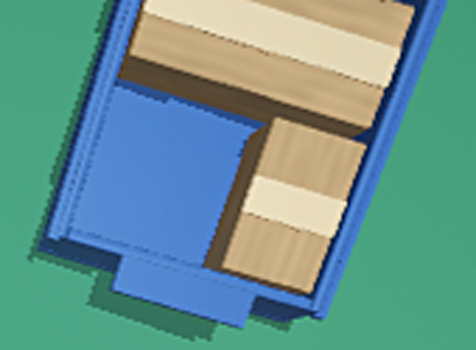

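The crop shows the jar bay: the floor spans crop (65,80)–(270,265), between the left wall, carton_b and the small carton. Jar place comes out at about (533,165) and meter place at about (544,350). The meter's edges still need fitting.

Run:
```python
from h import *
c=pickle.load(open("w1.pkl","rb"));I=c["color"].astype(int)
print(I[200,296:312].tolist());print(I[240,344:356].tolist());print([I[r,320].tolist() for r in list(range(176,186))+list(range(248,258))])
sat=I.max(2)-I.min(2); m=(sat<35)
L=[];Rr=[]
for r in range(185,250,3):
    w=np.where(m[r,295:360])[0]+295; L.append(onplane(c,w.min()-.5,r,48)[:2]);Rr.append(onplane(c,w.max()+.5,r,48)[:2])
for E in(L,Rr):
    vx,vy,x,y=cv2.fitLine(np.float32(E),cv2.DIST_HUBER,0,.01,.01).ravel();print("side",np.arctan2(vy,vx)%np.pi,x,y)
F=[];K=[]
for col in range(308,347,3):
    w=np.where(m[165:262,col])[0]+165; F.append(onplane(c,col,w.max()+.5,48)[:2]);K.append(onplane(c,col,w.min()-.5,48)[:2])
print("front",np.median(F,0),"rear",np.median(K,0))
```

```text
[[50, 118, 91], [49, 117, 90], [50, 118, 91], [50, 118, 91], [50, 118, 91], [51, 122, 94], [44, 108, 82], [28, 56, 43], [36, 60, 47], [36, 62, 49], [37, 62, 49], [36, 62, 48], [35, 61, 48], [35, 63, 49], [34, 61, 47], [34, 61, 48]]
[[31, 54, 42], [29, 53, 41], [31, 54, 43], [29, 53, 42], [29, 51, 40], [27, 52, 40], [37, 88, 67], [52, 123, 95], [49, 117, 90], [50, 117, 90], [49, 117, 90], [50, 117, 90]]
[[134, 222, 160], [138, 228, 164], [144, 242, 172], [9, 36, 26], [53, 73, 64], [78, 93, 84], [74, 92, 82], [66, 87, 76], [59, 80, 67], [45, 72, 58], [30, 49, 40], [31, 49, 40], [29, 48, 39], [29, 47, 37], [22, 41, 31], [29, 62, 48], [52, 124, 95], [50, 117, 90], [47, 114, 87], [49, 115, 89]]
side 1.8754708 426.8746 -17.870104
side 1.8906505 475.98535 -16.730236
front [463.01997551 -55.70213255] rear [438.01795666  20.60472238]
```

```bash
python3 -c "
from h import *
go(451,-17.4,203,1.883)"
python3 -m crank '[[92,7,4,60,-0.012],[92,7,4,120,-0.012],[92,7,4,180,-0.012],[92,7,4,197,-0.012],[92,7,4,197,-0.012]]'
python3 -c "
from h import *
go(451,-17.4,203,1.883)"
```

```text
go: dx 8.3 dy 3.8 dz 197.5 turn -0.013 rows 4
time: 2.08
tool_pos: [451.1, -19.6, 202.7]
tcp_rot: [-3.139, -0.001, 1.879]
contact_force: [-0.7, -0.5, 1.0]
grip_width: 91.7
finger_force: 0.0
go: dx 2.2 dy 0.6 dz -0.3 turn -0.004 rows 1
```

```bash
python3 -m crank '[[30,0,0,0,0],[30,0,0,0,0],[30,0,0,0,0],[30,0,0,0,0],[30,0,0,0,0]]'
python3 -m crank '[[30,0,0,-50,0],[30,0,0,-100,0],[30,0,0,-100,-0.1],[30,0,0,-100,-0.2],[30,0,0,-100,-0.2]]'
python3 -c "
from h import *
go(546,350,300,3.179)"
```

```text
time: 2.7
tool_pos: [451.8, -18.0, 203.9]
tcp_rot: [3.142, 0.0, 1.883]
contact_force: [-0.6, 1.0, 3.3]
grip_width: 47.6
finger_force: 30.0
time: 3.32
tool_pos: [451.6, -18.0, 303.6]
tcp_rot: [-3.141, -0.0, 2.081]
contact_force: [-0.2, 0.0, -1.7]
grip_width: 48.1
finger_force: 30.0
go: dx 274.9 dy 262.2 dz 3.6 turn -1.098 rows 7
```

```bash
python3 -m crank '[[30,275,262,0,-1.098],[30,275,262,0,-1.098],[30,275,262,0,-1.098],[30,275,262,0,-1.098],[30,275,262,0,-1.098]]'
python3 -c "
from h import *
go(545,350,300,3.179)"
```

```text
time: 3.95
tool_pos: [529.2, 286.9, 303.2]
tcp_rot: [-3.141, -0.001, 3.024]
contact_force: [0.8, -0.8, -1.0]
grip_width: 47.7
finger_force: 30.0
go: dx -8.3 dy 64.5 dz 3.2 turn -0.155 rows 2
```

```bash
python3 -m crank '[[30,-8,60,3,-0.15],[30,-8,60,3,-0.15],[30,-8,60,3,-0.15],[30,-8,60,3,-0.15]]'
python3 - <<'E'
from h import *
go(545,350,300,3.179)
c=grab("wrist","w2");T=grab("top","t2")
im=c["color"].copy()
cv2.imwrite("pics/t2w2.png",cv2.resize(im,(640,480))[:,:,::-1])
E
```

```text
time: 4.45
tool_pos: [544.3, 342.1, 300.6]
tcp_rot: [-3.141, -0.001, -3.116]
contact_force: [0.9, -0.4, -2.5]
grip_width: 47.6
finger_force: 30.0
go: dx -0.9 dy 7.8 dz 0.6 turn -0.012 rows 1
```

View pics/t2w2.png

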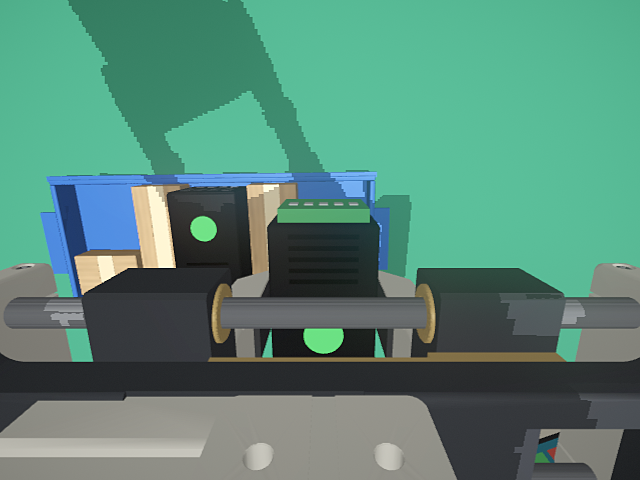

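The held meter (top at cols 268–380) is over the free place. The tray's -x rim runs from (50,178) to (376,172), and carton_a's edge is near col 297. I'll refine the tray pose from this view.

Run:
```python
from h import *
c=pickle.load(open("w2.pkl","rb"));I=c["color"].astype(int);R,G,B=I[:,:,0],I[:,:,1],I[:,:,2]
blue=(B>R+40)&(B>G+15)
for z in(0,26):
    P=[onplane(c,u,np.where(blue[150:260,u])[0].min()+149.5,z)[:2] for u in range(70,360,10)]
    f=cv2.fitLine(np.float32(P),cv2.DIST_HUBER,0,.01,.01).ravel(); print("-x edge z",z,f, np.arctan2(-f[0]*np.sign(f[1]),abs(f[1])))
for r in range(178,245,6):
    w=np.where(blue[r,40:420])[0]+40; print(r,w.min(),w.max(),[onplane(c,u,r,26)[:2].round(1).tolist() for u in (w.min()-.5,w.max()+.5)], [I[r,u].tolist() for u in (w.max()-12,w.max()-4)])
cv2.imwrite("pics/w2c.png",cv2.resize(I[160:280,240:430].astype(np.uint8),(760,480),interpolation=2)[:,:,::-1])
# top view after
T=pickle.load(open("t2.pkl","rb"))
```

```text
-x edge z 0 [ 3.9576162e-02 -9.9921656e-01  4.9327448e+02  2.8429840e+02] 0.0395865
-x edge z 26 [ 3.9573662e-02 -9.9921668e-01  4.9198306e+02  2.8944556e+02] 0.039583996
178 47 374 [[500.0, 130.7], [493.6, 379.1]] [[114, 174, 241], [114, 174, 242]]
184 50 374 [[504.4, 132.2], [498.1, 379.4]] [[107, 165, 232], [75, 129, 194]]
190 51 374 [[509.0, 132.1], [502.6, 379.7]] [[105, 163, 229], [78, 134, 201]]
196 52 374 [[513.6, 132.1], [507.2, 379.9]] [[119, 179, 249], [88, 147, 217]]
202 53 374 [[518.2, 132.1], [511.8, 380.2]] [[59, 125, 84], [58, 108, 165]]
208 54 389 [[522.8, 132.0], [516.1, 392.1]] [[54, 100, 164], [56, 102, 164]]
214 40 389 [[527.8, 120.3], [520.8, 392.5]] [[59, 109, 168], [59, 109, 167]]
220 42 389 [[532.5, 121.0], [525.6, 392.8]] [[60, 110, 171], [60, 109, 166]]
226 43 388 [[537.3, 120.9], [530.3, 392.4]] [[34, 61, 59], [57, 106, 165]]
232 44 388 [[542.2, 120.8], [535.2, 392.8]] [[34, 59, 58], [58, 106, 165]]
238 46 388 [[547.0, 121.5], [540.0, 393.1]] [[35, 58, 56], [58, 105, 165]]
244 47 388 [[551.9, 121.4], [544.9, 393.5]] [[34, 55, 53], [57, 103, 165]]
```

View pics/w2c.png

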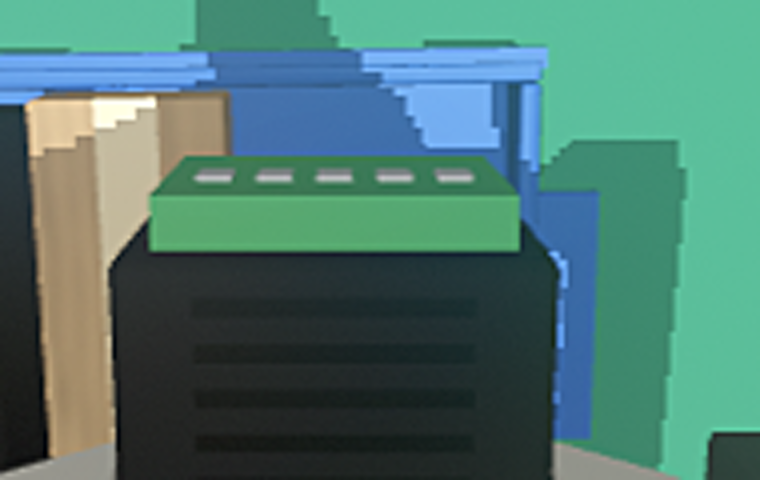

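```bash
python3 -c "
from h import *
c=pickle.load(open('w2.pkl','rb'));print(onplane(c,297.5,190,24),onplane(c,367,190,26))
go(542.3,349.6,230,3.181)"
python3 -m crank '[[30,1,7.6,35,-0.02],[30,1,7.6,70,-0.02],[30,1,7.6,70,-0.02],[30,1,7.6,70,-0.02]]'
python3 -c "
from h import *
go(542.3,349.6,208.5,3.181)
c=grab('wrist','w3')
print(bot.get_obs()['contact_force'])"
```

```text
[504.32915514 320.70742378  24.        ] [502.77223669 373.92428125  26.        ]
go: dx 1.9 dy 7.5 dz 71.0 turn -0.014 rows 2
time: 5.05
tool_pos: [543.7, 350.6, 232.3]
tcp_rot: [3.141, 0.002, -3.094]
contact_force: [0.2, 0.6, -0.8]
grip_width: 48.1
finger_force: 30.0
go: dx 1.4 dy -1.0 dz 23.8 turn 0.008 rows 1
[ 0.3502017  -0.27224502 -2.0935258 ]
```

```bash
python3 -m crank '[[30,1.4,-1,10,0.008],[30,1.4,-1,19,0.008],[30,1.4,-1,22,0.008],[30,1.4,-1,23,0.008],[30,1.4,-1,24,0.008]]'
python3 -c "
from h import *
go(542.3,349.6,207.5,3.181)"
```

```text
time: 5.72
tool_pos: [541.4, 349.7, 207.9]
tcp_rot: [-3.141, -0.001, -3.101]
contact_force: [-7.0, -3.4, 13.6]
grip_width: 48.0
finger_force: 30.0
go: dx -0.9 dy -0.2 dz 0.4 turn 0.001 rows 1
```

```bash
python3 -m crank '[[60,0,0,0,0],[70,0,0,0,0],[70,0,0,-2,0],[70,0,0,-30,0],[70,0,0,-80,0]]'
python3 -m crank '[[92,-50,-20,-130,0],[92,-50,-20,-130,0],[92,-50,-20,-130,0]]'
python3 - <<'E'
from h import *
o=bot.get_obs();print(o['contact_force'])
c=grab('wrist','w4');s=grab('scene','s4')
cv2.imwrite("pics/chk.png",np.hstack([c["color"][130:370,200:440],cv2.resize(s["color"][320:450,320:480],(295,240),interpolation=2)])[:,:,::-1])
go(591.7,8.5,400,1.6)
E
```

```text
time: 6.35
tool_pos: [541.3, 349.6, 285.4]
tcp_rot: [-3.14, -0.004, -3.101]
contact_force: [1.2, 0.1, 0.9]
grip_width: 70.1
finger_force: 0.0
time: 6.72
tool_pos: [593.6, 331.2, 422.0]
tcp_rot: [3.139, 0.008, -3.103]
contact_force: [-0.0, 0.2, 0.3]
grip_width: 91.1
finger_force: 0.0
[-0.03002291  0.18444974  0.34018986]
go: dx 14.1 dy -322.6 dz 19.2 turn 1.581 rows 9
```

View pics/chk.png

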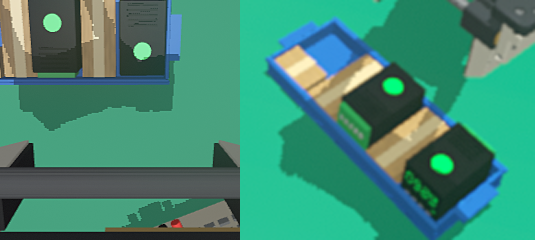

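The left crop shows the passed meter within its place beside carton_a. The right crop shows its top level with the packed meter. Next is the jar, with the arm turned so the fingers close along the tray's x.

```bash
python3 -m crank '[[92,14,-323,20,1.57],[92,14,-323,20,1.57],[92,14,-323,20,1.57],[92,14,-323,20,1.57],[92,14,-323,20,1.57]]'
python3 - <<'E'
from h import *
c=pickle.load(open('w4.pkl','rb'));s=pickle.load(open('s4.pkl','rb'))
ds=[]
for q,(r0,r1,c0,c1) in((c,(130,220,315,380)),(s,(405,425,435,470))):
    I=q["color"].astype(int);m=np.zeros(I.shape[:2],bool);m[r0:r1,c0:c1]=1
    m&=(I[:,:,1]>190)&(I[:,:,0]<150)&(I[:,:,1]-I[:,:,0]>90)
    b=[x for x in blobs(m,15)];print([(x[0].tolist(),x[1].round(1)) for x in b])
go(591.7,8.6,330,1.61)
E
```

```text
time: 7.45
tool_pos: [590.7, 18.5, 395.8]
tcp_rot: [-3.14, -0.002, 2.239]
contact_force: [0.5, -1.0, -0.6]
grip_width: 91.7
finger_force: 0.0
[([333, 173, 18, 17, 227], array([341.9, 180.8]))]
[([459, 405, 11, 20, 147], array([465.5, 414.8]))]
go: dx -8.4 dy -5.3 dz 65.8 turn 0.629 rows 4
```

```bash
python3 -m crank '[[92,-8,-5,40,0.62],[92,-8,-5,66,0.62],[92,-8,-5,66,0.62],[92,-8,-5,66,0.62],[92,-8,-5,66,0.62]]'
python3 - <<'E'
from h import *
c=grab("wrist","w5");H,S,V=cv2.split(hsv(c))
for s,ce,mm in blobs((S<40)&(V>190),200):
    pts=cv2.findContours(mm.astype(np.uint8),0,2)[0][0][:,0];P=np.array([onplane(c,u,v,58)[:2] for u,v in pts],np.float32);print("white",s,cv2.minEnclosingCircle(P))
go(591.7,8.6,208,1.61)
E
```

```text
time: 8.07
tool_pos: [592.0, 11.0, 330.0]
tcp_rot: [-3.139, -0.0, 1.625]
contact_force: [-0.2, -0.2, 0.6]
grip_width: 92.0
finger_force: 0.0
white [295  29  42  17 689] ((579.3289794921875, 155.01873779296875), 14.728130340576172)
white [ 295  219   55   54 2029] ((591.4244995117188, 8.4081392288208), 21.85481071472168)
go: dx -2.3 dy -0.5 dz 122.3 turn 0.016 rows 2
```

```bash
python3 -m crank '[[92,-2.4,-0.5,50,0.016],[92,-2.4,-0.5,100,0.016],[92,-2.4,-0.5,122,0.016],[92,-2.4,-0.5,122,0.016],[92,-2.4,-0.5,122,0.016]]'
python3 -m crank '[[25,0,0,0,0],[25,0,0,0,0],[25,0,0,0,0],[25,0,0,0,0]]'
python3 -m crank '[[25,0,0,-30,0],[25,0,0,-90,0],[25,0,0,-90,0],[25,0,0,-90,0]]'
python3 -c "
from h import *
go(533.3,165,298,1.61)"
```

```text
time: 8.75
tool_pos: [592.6, 8.2, 210.4]
tcp_rot: [3.14, 0.0, 1.609]
contact_force: [0.2, 0.4, 0.4]
grip_width: 91.5
finger_force: 0.0
time: 9.25
tool_pos: [592.2, 8.2, 209.6]
tcp_rot: [3.141, 0.0, 1.608]
contact_force: [0.0, -0.2, -0.3]
grip_width: 56.7
finger_force: 0.0
time: 9.75
tool_pos: [591.9, 8.2, 299.3]
tcp_rot: [-3.141, 0.0, 1.608]
contact_force: [-0.5, -0.8, -0.8]
grip_width: 25.4
finger_force: 0.0
go: dx 158.9 dy -52.7 dz 1.3 turn -0.002 rows 3
```

The fingers hadn't closed before the lift, so I need to check that the jar still stands.

```bash
python3 -m crank '[[92,0,0,-30,0],[92,0,0,-30,0],[92,0,0,-30,0]]'
python3 - <<'E'
from h import *
c=grab("wrist","w6");s=grab("scene","s6")
for q in(c,s):
    H,S,V=cv2.split(hsv(q))
    for st,ce,mm in blobs((S<40)&(V>190),150):
        pts=cv2.findContours(mm.astype(np.uint8),0,2)[0][0][:,0];P=np.array([onplane(q,u,v,58)[:2] for u,v in pts],np.float32);x=cv2.minEnclosingCircle(P)
        if abs(x[0][0]-590)<80 and abs(x[0][1])<90: print("white",st,x,onplane(q,*ce,58))
print(c["color"].shape)
E
```

```text
time: 10.12
tool_pos: [591.8, 8.2, 327.7]
tcp_rot: [-3.139, -0.0, 1.608]
contact_force: [-0.8, 1.0, 0.5]
grip_width: 50.5
finger_force: 0.0
white [ 295  216   56   54 2379] ((591.342041015625, 8.43525505065918), 21.959226608276367) [591.47326824   8.92524634  58.        ]
white [295 295  20  14 220] ((593.2160034179688, 9.077154159545898), 22.21841049194336) [593.41750393   9.61241227  58.        ]
(480, 640, 3)
```

```bash
python3 -m crank '[[66,0,0,0,0],[66,0,0,30,0],[66,0,0,80,0],[66,0,0,119,0],[66,0,0,119,0]]'
python3 -m crank '[[25,0,0,0,0],[25,0,0,0,0],[25,0,0,0,0],[25,0,0,0,0],[25,0,0,0,0]]'
```

```text
time: 10.85
tool_pos: [591.0, 8.3, 207.3]
tcp_rot: [-3.134, -0.001, 1.608]
contact_force: [0.9, -0.2, 0.0]
grip_width: 66.0
finger_force: 0.0
time: 11.48
tool_pos: [592.5, 8.1, 212.1]
tcp_rot: [3.139, 0.001, 1.608]
contact_force: [-2.4, -0.3, 6.4]
grip_width: 44.7
finger_force: 30.0
```

```bash
python3 -c "
from h import *
o=bot.get_obs();print(o['tool_pos'],o['contact_force'])"
python3 -m crank '[[25,0,0,-30,0],[25,0,0,-90,0],[25,159,-53,-90,0],[25,159,-53,-90,0],[25,159,-53,-90,0]]'
python3 -c "
from h import *
go(533.3,165,298,1.61)"
```

```text
[592.50946741   8.11421627 212.07493994] [-2.39420832 -0.33644318  6.35098949]
time: 12.1
tool_pos: [532.0, 167.1, 301.0]
tcp_rot: [3.141, -0.0, 1.609]
contact_force: [0.8, -0.3, -0.8]
grip_width: 44.3
finger_force: 30.0
go: dx -2.2 dy 1.2 dz 3.0 turn -0.001 rows 1
```

```bash
python3 -m crank '[[25,-2,0.5,30,0],[25,-2,0.5,60,0],[25,-2,0.5,75,0],[25,-2,0.5,75,0]]'
python3 -c "
from h import *
go(532.7,164.8,212,1.61);print(bot.get_obs()['contact_force'])"
```

```text
time: 12.6
tool_pos: [533.8, 162.9, 224.8]
tcp_rot: [-3.14, 0.0, 1.608]
contact_force: [0.2, -0.9, -1.5]
grip_width: 44.1
finger_force: 30.0
go: dx 1.9 dy -1.0 dz 12.8 turn -0.002 rows 1
[ 0.17867186 -0.94717737 -1.53601386]
```

```bash
python3 -m crank '[[25,1.9,-1,5,0],[25,1.9,-1,8,0],[25,1.9,-1,9.5,0]]'
python3 -m crank '[[25,0,0,0.8,0],[25,0,0,1.2,0]]'
python3 -c "
from h import *
go(532.7,164.8,212,1.61)"
```

```text
time: 12.98
tool_pos: [532.9, 164.9, 216.2]
tcp_rot: [3.141, -0.0, 1.608]
contact_force: [-0.1, 0.3, -1.9]
grip_width: 44.5
finger_force: 30.0
time: 13.22
tool_pos: [532.8, 165.0, 216.0]
tcp_rot: [3.141, -0.0, 1.608]
contact_force: [-4.7, -0.5, 10.9]
grip_width: 44.0
finger_force: 30.0
go: dx -0.2 dy -0.1 dz 4.0 turn -0.002 rows 1
```

```bash
python3 -m crank '[[60,0,0,0,0],[66,0,0,0,0],[66,0,0,-2,0],[66,0,0,-40,0],[66,0,0,-100,0]]'
python3 - <<'E'
from h import *
c=grab("wrist","w7");s=grab("scene","s7")
for q in(c,s):
    H,S,V=cv2.split(hsv(q))
    for st,ce,mm in blobs((S<40)&(V>190),100):
        x=onplane(q,*ce,62)
        if abs(x[0]-533)<40 and abs(x[1]-165)<40: print("jar",st,ce,x)
go(452,-135,400,2.467)
E
```

```text
time: 13.85
tool_pos: [532.4, 164.8, 314.1]
tcp_rot: [-3.137, 0.001, 1.608]
contact_force: [1.4, 0.8, 0.1]
grip_width: 65.8
finger_force: 0.0
jar [ 295  219   61   58 2716] [325.01362297 247.95802651] [533.47198688 165.99215204  62.        ]
jar [361 326  21  17 281] [370.90391459 334.02846975] [535.45391471 166.53733641  62.        ]
go: dx -297.0 dy -93.6 dz -78.9 turn -0.859 rows 6
```

The jar sits at (533.5,166), upright. On to the failed meter.

```bash
python3 -m crank '[[80,-297,-94,-79,-0.859],[80,-297,-94,-79,-0.859],[80,-297,-94,-79,-0.859],[80,-297,-94,-79,-0.859],[80,-297,-94,-79,-0.859]]'
python3 -c "
from h import *
go(470,-158.5,400,2.467)"
```

```text
time: 14.58
tool_pos: [460.2, -100.1, 384.1]
tcp_rot: [-3.142, 0.0, 2.452]
contact_force: [1.2, -0.2, -0.6]
grip_width: 80.1
finger_force: 0.0
go: dx -44.7 dy -38.9 dz -15.9 turn -0.015 rows 1
```

```bash
python3 -m crank '[[80,-44,-39,0,-0.015],[80,-44,-39,0,-0.015],[80,-44,-39,0,-0.015]]'
python3 - <<'E'
from h import *
c=grab("wrist","w8");I=c["color"].astype(int)
red=(I[:,:,0]>150)&(I[:,:,1]<110)&(I[:,:,2]<110)
for s,ce,_ in blobs(red,40): print("red",s,ce,onplane(c,*ce,48))
go(470,-158.5,198,2.467)
pc=proj(c,[470,-158.5,48]);print(pc)
m=((I.max(2)-I.min(2))<35)&(I.max(2)<110)
u0,v0=pc.round().astype(int)
L=[];Rr=[]
for r in range(v0-32,v0+28,3):
    w=m[r]; l=u0
    while w[l-1] or w[l-2] or red[r,l-1]: l-=1
    k=u0
    while w[k+1] or w[k+2] or red[r,k+1]: k+=1
    L.append(onplane(c,l-.5,r,48)[:2]);Rr.append(onplane(c,k+.5,r,48)[:2]); print(r,l,k)
for E in(L,Rr):
    vx,vy,x,y=cv2.fitLine(np.float32(E),cv2.DIST_HUBER,0,.01,.01).ravel();print("side",np.arctan2(vy,vx)%np.pi,x,y)
E
```

```text
time: 14.95
tool_pos: [469.6, -156.4, 383.4]
tcp_rot: [3.142, -0.002, 2.46]
contact_force: [-0.4, 0.8, 0.5]
grip_width: 79.9
finger_force: 0.0
red [314 234  18  17 257] [322.47859922 241.97276265] [ 481.46969566 -166.51587209   48.        ]
go: dx -2.0 dy -1.8 dz 185.5 turn -0.005 rows 3
[321.44803816 228.06978576]
196 299 348
199 299 347
202 299 347
205 299 347
208 299 347
211 299 347
214 299 347
217 299 347
220 299 347
223 299 347
226 299 346
229 299 346
232 299 346
235 299 346
238 299 346
241 299 346
244 299 346
247 299 346
250 299 326
253 299 345
side 2.4421916 448.01822 -169.17621
side 2.4448075 481.33807 -135.8197
```

```bash
python3 -c "
from h import *
go(470.4,-157.2,198,2.4435)"
python3 -m crank '[[80,-1,-1,60,0.015],[80,-1,-1,120,0.015],[80,-1,-1,170,0.015],[80,-1,-1,185,0.015],[80,-1,-1,185,0.015]]'
python3 -m crank '[[30,0,0,0,0],[30,0,0,0,0],[30,0,0,0,0],[30,0,0,0,0],[30,0,0,0,0]]'
python3 -m crank '[[30,0,0,0,0],[30,0,0,-40,0],[30,0,0,-90,0],[30,0,0,-90,0],[30,0,0,-90,0]]'
```

```text
go: dx -1.5 dy -0.6 dz 185.5 turn 0.018 rows 3
time: 15.62
tool_pos: [470.2, -157.4, 199.1]
tcp_rot: [-3.141, -0.001, 2.448]
contact_force: [-0.5, -0.1, 1.5]
grip_width: 80.1
finger_force: 0.0
time: 16.25
tool_pos: [470.1, -158.2, 199.6]
tcp_rot: [3.141, 0.001, 2.446]
contact_force: [-0.9, 0.3, 5.7]
grip_width: 47.7
finger_force: 30.0
time: 16.88
tool_pos: [469.5, -157.9, 288.2]
tcp_rot: [-3.141, -0.001, 2.446]
contact_force: [0.1, 0.4, -2.2]
grip_width: 48.0
finger_force: 30.0
```

```bash
python3 -m crank '[[30,0,0,-62,0.188],[30,0,0,-124,0.376],[30,0,0,-186,0.564],[30,0,0,-250,0.75],[30,0,0,-250,0.93]]'
python3 -c "
from h import *
go(490,-185,540,0.877)"
```

```text
time: 17.5
tool_pos: [470.2, -158.2, 542.1]
tcp_rot: [3.136, 0.003, 1.51]
contact_force: [0.2, 0.1, -2.6]
grip_width: 48.0
finger_force: 30.0
go: dx -25.5 dy 21.4 dz 2.1 turn 0.633 rows 4
```

```bash
python3 -m crank '[[30,-25,21,0,0.63],[30,-25,21,0,0.63],[30,-25,21,0,0.63],[30,-25,21,0,0.63],[30,-25,21,0,0.63]]'
python3 - <<'E'
from h import *
w=grab("wrist","w9");s=grab("scene","s9");t=grab("top","t9")
print(bot.get_obs()["tool_pos"],bot.get_obs()["tcp_rot"])
a=cv2.resize(w["color"][60:300,400:640],(400,400),interpolation=2)
b=cv2.resize(s["color"][90:190,140:240],(400,400),interpolation=2)
cc=cv2.resize(t["color"][110:210,430:530],(400,200),interpolation=2)
d=np.zeros((600,800,3),np.uint8);d[:400,:400]=a;d[:400,400:]=b;d[400:,:400]=cc
cv2.imwrite("pics/head.png",d[:,:,::-1])
E
```

```text
time: 18.12
tool_pos: [490.0, -184.5, 536.9]
tcp_rot: [-3.138, 0.001, 0.887]
contact_force: [0.1, 0.7, -2.0]
grip_width: 48.0
finger_force: 30.0
[ 489.75373085 -184.32342662  538.00688393] [-3.13984276e+00  4.09337195e-04  8.87717940e-01]
```

View pics/head.png

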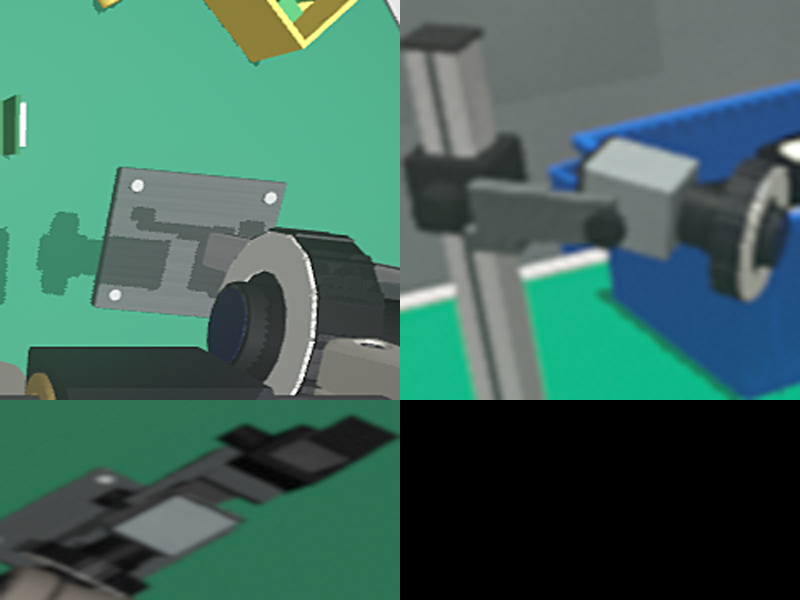

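The composite's wrist part shows the lens front disc at crop (229,322), which is wrist px (537,253), with foot bolts at (482,172), (562,179) and (469,237). Its scene part shows the lens at scene px (234,147.5) and the column top at (151,99.5). Now the stand pose and tilt.

Run:
```python
from h import *
w,s,t=[pickle.load(open(n+".pkl","rb")) for n in("w9","s9","t9")]
I=w["color"].astype(int)
m=np.zeros(I.shape[:2],bool);m[222:285,518:556]=1
m&=(I[:,:,2]>I[:,:,0]+8)&(I[:,:,2]>I[:,:,1]+5)&(I.max(2)<110)
b=max(blobs(m,20),key=lambda x:x[0][4]);print(b[0],b[1])
pts=cv2.findContours(b[2].astype(np.uint8),0,1)[0][0];hull=cv2.convexHull(pts)
e=cv2.fitEllipse(pts);print("ell",e)
for p in((233,147.5),(234.3,147.5)): print("lens",p,tri([(w,*e[0],),(s,*p)]))
col=tri([(t,518.7,127.5),(s,151.2,99.5)]);print("col",col)
mb=(I.min(2)>175)&((I.max(2)-I.min(2))<30);mb[:,:440]=0;mb[260:]=0;mb[:150]=0
for x in blobs(mb,6): 
    if x[0][4]<120: print("bolt",x[0],x[1],onplane(w,*x[1],10))
print("cam",-w["R"].T@w["t"])
```

```text
[525 233  23  45 781] [536.19846351 254.95518566]
ell ((536.1287841796875, 255.17161560058594), (21.178119659423828, 44.529598236083984), 9.509479522705078)
lens (233, 147.5) (array([ 600.4756504 , -268.02350546,  314.86703222]), [np.float64(2.4435796662112548), np.float64(2.4435796662110145)])
lens (234.3, 147.5) (array([ 599.15790564, -266.22686527,  315.968706  ]), [np.float64(1.25700843954771), np.float64(1.2570084395477468)])
col (array([ 729.16669563, -395.4244681 ,  412.10745255]), [np.float64(2.4402217771574417), np.float64(2.4402217771571832)])
bolt [479 168   7   7  40] [482.05  170.925] [ 702.4496283  -298.51250314   10.        ]
bolt [559 175   7   7  39] [561.97435897 178.15384615] [ 789.61280352 -383.23909239   10.        ]
bolt [575 203   6   6  11] [577.36363636 205.63636364] [ 787.35863374 -434.85428009   10.        ]
bolt [582 212   8  48 116] [586.75862069 235.98275862] [ 775.54858865 -486.84260793   10.        ]
bolt [547 225   4   4   6] [548.5        226.83333333] [ 736.49195467 -436.18799337   10.        ]
bolt [466 234   6   6  33] [468.57575758 236.42424242] [ 631.6803542  -370.69810968   10.        ]
cam [ 532.31257394 -133.89809071  517.41824034]
```

Run:
```python
from h import *
from scipy.optimize import minimize_scalar,least_squares
w,s=[pickle.load(open(n+".pkl","rb")) for n in("w9","s9")]
psi=-.773;xh=np.array([np.cos(psi),np.sin(psi),0]);yh=np.array([-xh[1],xh[0],0])
org=np.array([665.4,-332.2,0])+(89.8-150)*xh
print("origin",org)
def frame(th):
    X=np.cos(th)*xh+np.array([0,0,np.sin(th)]);Z=-np.sin(th)*xh+np.array([0,0,np.cos(th)])
    return X,Z   # lens +x backwards/up, looks along -X (down)
I=w["color"].astype(int)
m=np.zeros(I.shape[:2],bool);m[222:285,518:556]=1
m&=(I[:,:,2]>I[:,:,0]+8)&(I[:,:,2]>I[:,:,1]+5)&(I.max(2)<110)
b=max(blobs(m,20),key=lambda x:x[0][4])
C=cv2.findContours(b[2].astype(np.uint8),0,1)[0][0][:,0]
def plane(c,pts,th,off=0):
    X,Z=frame(th);P=org+50*xh+np.array([0,0,330.])-(85-off)*X
    out=[]
    for u,v in pts:
        o,d=ray(c,u,v);q=o+d*(((P-o)@X)/(d@X))-P;out.append((q@yh,q@Z))
    return np.float32(out)
for th in(.1,.15,.2,.25,.3,.35,.4,.5):
    e=cv2.fitEllipse(plane(w,C,th));print(th,"disc ctr y,z",np.round(e[0],1),"axes",np.round(e[1],1),round(e[2]))
# ring white face in wrist
g=(I.min(2)>120)&((I.max(2)-I.min(2))<20);g[:,:520]=0;g[:190]=0
for x in blobs(g,150): print("ring?",x[0],x[1])
R=s["color"].astype(int);g2=(R.min(2)>105)&((R.max(2)-R.min(2))<45);g2[:,:218]=0;g2[:,242:]=0;g2[:125]=0;g2[170:]=0
for x in blobs(g2,10): print("sring?",x[0],x[1])
for th in(.2,.25,.3,.4): X,_=frame(th);print(th,proj(s,org+50*xh+[0,0,330]-85*X),proj(w,org+50*xh+[0,0,330]-85*X))
print([R[147,u].tolist() for u in range(222,242)])
```

```text
origin [ 622.30769401 -290.16319275    0.        ]
0.1 disc ctr y,z [ 0.5 -7.6] axes [24.  28.4] 87
0.15 disc ctr y,z [ 0.4 -4. ] axes [26.5 28.5] 91
0.2 disc ctr y,z [ 0.4 -0. ] axes [28.4 29.7] 163
0.25 disc ctr y,z [0.4 4.4] axes [28.3 33.7] 170
0.3 disc ctr y,z [0.6 9.4] axes [28.2 39. ] 171
0.35 disc ctr y,z [ 1.  15.6] axes [27.9 46.2] 172
0.4 disc ctr y,z [ 1.8 23.5] axes [27.4 56.5] 171
0.5 disc ctr y,z [ 6.3 53.6] axes [ 24.4 101. ] 170
ring? [ 520  190   70  107 2579] [567.68670027 236.27064754]
ring? [596 263  44  18 404] [620.71287129 270.00742574]
ring? [562 307  38  20 561] [578.66666667 316.63101604]
sring? [235 125   7   6  33] [238.39393939 127.18181818]
sring? [225 132  12  33 152] [229.47368421 147.08552632]
0.2 [235.03510371 148.82229834] [535.2632463  255.71640124]
0.25 [234.79214071 150.48410746] [532.78296012 254.01365707]
0.3 [234.46080857 152.10829853] [530.74543709 252.42189817]
0.4 [233.53907212 155.22907806] [527.919496   249.55877831]
[[45, 55, 56], [43, 54, 55], [43, 52, 54], [65, 70, 69], [118, 120, 114], [148, 151, 142], [134, 137, 128], [88, 92, 87], [48, 57, 56], [49, 59, 58], [59, 67, 66], [53, 62, 63], [41, 54, 62], [37, 51, 68], [34, 51, 75], [35, 64, 105], [34, 77, 131], [35, 80, 137], [35, 80, 135], [36, 79, 134]]
```

Two independent checks, disc circularity and lens-centre consistency, both give a tilt of about 0.20 rad. The view point is (486,-157.5,281). The tool always points down, so the meter has to be turned in the fingers. I'll push its lower terminal end against the outside of the tray's fixed wall, which pivots the display end up.

```bash
python3 -m crank '[[30,311,-318,238,0.847],[30,311,-318,238,0.847],[30,311,-318,238,0.847],[30,311,-318,238,0.847],[30,311,-318,238,0.847]]'
python3 -c "
from h import *
go(438,258,300,0.04)"
```

```text
time: 18.9
tool_pos: [460.3, 79.0, 397.3]
tcp_rot: [3.141, -0.001, 0.035]
contact_force: [1.3, -0.5, -1.2]
grip_width: 48.1
finger_force: 30.0
go: dx -16.0 dy -179.7 dz 97.3 turn -0.005 rows 4
```

```bash
python3 -m crank '[[30,-16,-175,97,-0.005],[30,-16,-175,97,-0.005],[30,-16,-175,97,-0.005],[30,-16,-175,97,-0.005],[30,-16,-175,97,-0.005]]'
python3 - <<'E'
from h import *
w=grab("wrist","w10")
I=w["color"].astype(int)
# terminal/top rear edge rows, columns near middle; green strip
for u in(300,320,340): 
    g=(I[150:300,u,1]-I[150:300,u,0]>60)&(I[150:300,u,1]-I[150:300,u,2]>40); k=((I.max(2)-I.min(2))<35)[150:300,u]
    print(u,I[195:250:3,u].tolist())
go(438,258,219.3,0.04)
E
```

```text
time: 19.52
tool_pos: [437.6, 252.2, 300.6]
tcp_rot: [3.141, 0.001, 0.047]
contact_force: [0.4, -0.1, -0.9]
grip_width: 47.7
finger_force: 30.0
300 [[68, 132, 109], [66, 133, 109], [60, 114, 80], [58, 114, 79], [58, 113, 78], [108, 194, 133], [145, 233, 171], [144, 233, 170], [143, 232, 170], [145, 236, 172], [20, 39, 35], [39, 61, 53], [39, 61, 51], [38, 59, 47], [28, 53, 40], [29, 51, 39], [35, 53, 43], [36, 52, 43], [26, 46, 34]]
320 [[66, 131, 107], [65, 133, 108], [57, 113, 78], [120, 125, 126], [45, 106, 67], [109, 194, 134], [144, 233, 171], [144, 233, 170], [142, 232, 169], [145, 235, 171], [19, 39, 32], [37, 61, 50], [35, 58, 46], [37, 59, 47], [30, 54, 40], [31, 53, 40], [36, 54, 43], [35, 52, 42], [27, 46, 35]]
340 [[69, 132, 107], [67, 133, 108], [59, 113, 77], [129, 134, 134], [41, 102, 62], [107, 193, 132], [143, 233, 169], [143, 232, 168], [125, 213, 151], [133, 224, 159], [26, 47, 38], [35, 60, 46], [41, 61, 51], [41, 60, 50], [37, 57, 46], [34, 54, 43], [40, 56, 46], [40, 55, 45], [28, 47, 35]]
go: dx 0.3 dy -6.6 dz 82.0 turn 0.005 rows 2
```

```bash
cat >> h.py <<'E'
def edge(w):
    I=w["color"].astype(float);out=[]
    for u in range(296,346,4):
        g=I[205:240,u,1]; i=np.argmax(g[:-2]-g[2:]); out.append(205+i+ (g[i]-130)/(g[i]-g[i+2]+1e-6)*2)
    return np.median(out)
E
python3 -m crank '[[30,0,-6,50,0.005],[30,0,-6,82,0.005],[30,5,-6,82,0.005],[30,10,-6,82,0.005],[30,10,-6,82,0.005]]'
python3 -c "
from h import *
print(edge(pickle.load(open('w10.pkl','rb'))),edge(grab('wrist','w11')))
go(454.5,258,219.3,0.04);print(bot.get_obs()['contact_force'])"
```

```text
time: 20.2
tool_pos: [448.8, 258.0, 220.9]
tcp_rot: [-3.14, -0.004, 0.039]
contact_force: [0.1, -0.3, -1.3]
grip_width: 47.8
finger_force: 30.0
224.11764705334485 223.83870967291017
go: dx 6.2 dy 0.3 dz 1.3 turn -0.001 rows 1
[-0.27033609  0.23650072 -1.37993914]
```

Push on in small steps, watching the force.

```bash
python3 -m crank '[[30,2,0,1,0],[30,4,0,1,0],[30,4,0,1,0]]' | grep -E 'pos|contact'
python3 -c "
from h import *
print(edge(grab('wrist')))"
python3 -m crank '[[30,1.5,0,0,0],[30,3,0,0,0],[30,3,0,0,0]]' | grep -E 'pos|contact'
python3 -c "
from h import *
print(edge(grab('wrist')))"
```

```text
tool_pos: [450.9, 258.4, 217.9]
contact_force: [-4.2, 0.1, -0.1]
223.85561496868655
tool_pos: [452.1, 258.5, 217.5]
contact_force: [-13.2, 0.9, 6.6]
223.77486910589073
```

```bash
python3 -m crank '[[30,1.5,0,0,0],[30,3,0,0,0],[30,3,0,0,0]]' | grep -E 'pos|contact'
python3 -c "
from h import *
print(edge(grab('wrist')))"
python3 -m crank '[[30,1.5,0,0,0],[30,3,0,0,0],[30,3,0,0,0]]' | grep -E 'pos|contact'
python3 -c "
from h import *
o=bot.get_obs();print(edge(grab('wrist')),o['moment'],o['tcp_rot'])"
```

```text
tool_pos: [453.2, 258.6, 217.1]
contact_force: [-21.5, 0.8, 11.0]
207.33333332510287
tool_pos: [454.4, 258.7, 216.8]
contact_force: [-29.4, 1.6, 15.9]
223.01754385949522 [0.40940182 4.94400351 0.06995338] [3.13819197 0.01920518 0.04013784]
```

The pads hold too firmly. Wall friction pushing up on the terminal end counters the pivot. I'll back off, go lower, then push while lifting so that the friction helps.

```bash
python3 -m crank '[[30,-14,0,0,0],[30,-14,0,7,0],[30,-6,0,7,0],[30,-3,0,7,0],[30,-3,0,7,0]]' | grep -E 'pos|contact'
python3 -m crank '[[30,0,0,-1.5,0],[30,0,0,-3,0],[30,0,0,-4.5,0],[30,0,0,-6,0]]' | grep -E 'pos|contact'
python3 -c "
from h import *
o=bot.get_obs();print(edge(grab('wrist','w12')),o['tcp_rot'])"
```

```text
tool_pos: [453.5, 258.4, 209.7]
contact_force: [-23.3, 1.2, 11.6]
tool_pos: [455.8, 258.2, 214.9]
contact_force: [-8.6, 1.4, -6.9]
223.03669724736974 [3.13926119 0.00941196 0.03902606]
```

Run:
```python
from h import *
for n in("w10","w11","w12"):
    I=pickle.load(open(n+".pkl","rb"))["color"]
    print(n,[f"{r}:{I[r,300,1]}" for r in range(196,268,2)], [f"{r}:{I[r,324,1]}" for r in range(318,352,2)])
w=pickle.load(open("w10.pkl","rb"))
# prediction of top rear edge and dot rows for tilt
R=w["R"];o=np.array([437.6,252.2,300.6])
a=.047;tx=np.array([np.cos(a),np.sin(a),0])
for ph in(0,.1,.2,.3):
    for p in((41,8),(34,8),(-14.4,8)):
        x=p[0]*np.cos(ph)+p[1]*np.sin(ph);z=-p[0]*np.sin(ph)+p[1]*np.cos(ph)
        print(ph,p,proj(w,o+tx*x+[0,0,z-159]).round(1))
```

```text
w10 ['196:132', '198:133', '200:112', '202:115', '204:114', '206:114', '208:109', '210:194', '212:235', '214:233', '216:233', '218:232', '220:232', '222:236', '224:150', '226:55', '228:61', '230:59', '232:59', '234:59', '236:58', '238:53', '240:51', '242:54', '244:54', '246:52', '248:49', '250:45', '252:44', '254:48', '256:46', '258:46', '260:40', '262:37', '264:38', '266:40'] ['318:99', '320:99', '322:97', '324:95', '326:96', '328:75', '330:64', '332:65', '334:64', '336:64', '338:64', '340:64', '342:64', '344:63', '346:64', '348:63', '350:64']
w11 ['196:69', '198:83', '200:87', '202:88', '204:86', '206:86', '208:82', '210:159', '212:200', '214:198', '216:198', '218:198', '220:198', '222:201', '224:117', '226:37', '228:40', '230:39', '232:40', '234:39', '236:39', '238:36', '240:34', '242:37', '244:36', '246:35', '248:34', '250:30', '252:29', '254:33', '256:31', '258:30', '260:27', '262:24', '264:21', '266:27'] ['318:75', '320:76', '322:74', '324:73', '326:74', '328:56', '330:48', '332:48', '334:46', '336:49', '338:47', '340:46', '342:47', '344:47', '346:48', '348:46', '350:46']
w12 [
[... 156 characters left out ...]
, '226:35', '228:40', '230:43', '232:42', '234:41', '236:37', '238:37', '240:35', '242:39', '244:38', '246:37', '248:33', '250:31', '252:31', '254:33', '256:34', '258:32', '260:27', '262:26', '264:27', '266:27'] ['318:74', '320:75', '322:73', '324:71', '326:73', '328:56', '330:48', '332:48', '334:49', '336:49', '338:48', '340:48', '342:49', '344:50', '346:48', '348:48', '350:48']
0 (41, 8) [321.5 222.7]
0 (34, 8) [321.6 239.5]
0 (-14.4, 8) [321.7 345.2]
0.1 (41, 8) [321.6 219.4]
0.1 (34, 8) [321.6 236.1]
0.1 (-14.4, 8) [321.7 345.2]
0.2 (41, 8) [321.6 217.2]
0.2 (34, 8) [321.6 233.6]
0.2 (-14.4, 8) [321.7 344.8]
0.3 (41, 8) [321.6 216. ]
0.3 (34, 8) [321.7 231.9]
0.3 (-14.4, 8) [321.7 344. ]
```

```bash
python3 -m crank '[[30,2,0,-1.5,0],[30,4,0,-3,0],[30,5,0,-4,0],[30,5,0,-4,0]]' | grep -E 'pos|contact'
python3 - <<'E'
from h import *
w=grab('wrist','w13');s=grab('scene','s13')
I=w["color"];print([f"{r}:{I[r,300,1]}" for r in range(196,236,1)],edge(w))
E
```

```text
tool_pos: [460.4, 258.4, 219.0]
contact_force: [-12.5, 0.7, -1.4]
['196:73', '197:73', '198:72', '199:74', '200:73', '201:72', '202:65', '203:53', '204:57', '205:69', '206:62', '207:69', '208:75', '209:78', '210:76', '211:69', '212:92', '213:213', '214:199', '215:197', '216:197', '217:197', '218:199', '219:201', '220:116', '221:127', '222:130', '223:130', '224:133', '225:137', '226:75', '227:31', '228:38', '229:44', '230:44', '231:44', '232:43', '233:43', '234:42', '235:40'] 225.13084112027252
```

```bash
python3 -m crank '[[30,-8,0,0,0],[30,-20,0,-50,-0.1],[30,-20,30,-112,-0.28],[30,-20,80,-170,-0.47],[30,-20,140,-220,-0.65]]'| grep -E 'pos|rot|contact'
python3 -c "
from h import *
go(455,-127.3,447.8,2.369)"
```

```text
tool_pos: [447.6, 144.3, 419.0]
tcp_rot: [3.139, -0.004, 0.693]
contact_force: [0.7, -0.2, -1.6]
go: dx -167.8 dy 213.7 dz -28.8 turn -1.676 rows 9
```

```bash
python3 -m crank '[[30,-168,214,-29,-1.676],[30,-168,214,-29,-1.676],[30,-168,214,-29,-1.676],[30,-168,214,-29,-1.676],[30,-168,214,-29,-1.676]]'| grep -E 'pos|rot|contact'
python3 -c "
from h import *
go(455,-127.3,447.8,2.369)"
```

```text
tool_pos: [453.2, -121.7, 445.5]
tcp_rot: [3.139, 0.001, 1.493]
contact_force: [0.9, 0.4, -2.0]
go: dx -5.4 dy 2.2 dz -2.3 turn -0.876 rows 5
```

```bash
python3 -m crank '[[30,-5,2,-2,-0.87],[30,-5,2,-2,-0.87],[30,-5,2,-2,-0.87],[30,-5,2,-2,-0.87],[30,-5,2,-2,-0.87]]'| grep -E 'time|pos|rot|contact'
cat >> h.py <<'E'
def tips(c,o,yaw,ph,pts,axh=40,sh=0):
    tx=np.array([np.cos(yaw),np.sin(yaw),0]);ty=np.array([-np.sin(yaw),np.cos(yaw),0]);out=[]
    for x,y,z in pts:
        z=z-axh;x=x+sh;out.append(proj(c,np.array(o)+tx*(x*np.cos(ph)+z*np.sin(ph))+ty*y+[0,0,-x*np.sin(ph)+z*np.cos(ph)-159]))
    return np.array(out)
E
python3 - <<'E'
from h import *
s=grab("scene","s14");t=grab("top","t14");w=grab("wrist","w14");o=bot.get_obs();pickle.dump(o,open("o14.pkl","wb"))
I=s["color"].astype(int)
pts=[(41,-24,0),(41,24,0),(-41,-24,0),(-41,24,0),(41,-24,48),(41,24,48),(-41,-24,48),(-41,24,48),(-14.4,0,48)]
for ph in(0,.2,.35):print(ph,tips(s,o["tool_pos"],o["tcp_rot"][2],ph,pts).round(1).tolist())
red=(I[:,:,0]>120)&(I[:,:,1]<80)&(I[:,:,2]<80)
for x in blobs(red,8):
    if 200<x[0][0]<420 and x[0][1]<330: print("red",x[0],x[1].round(2))
dk=(I.max(2)<75)&((I.max(2)-I.min(2))<28)
for x in blobs(dk,100):
    if 200<x[0][0]<400: print("dark",x[0],x[1].round(1))
T=t["color"].astype(int);red=(T[:,:,0]>110)&(T[:,:,1]<90)&(T[:,:,2]<90)
for x in blobs(red,5):
    if 330<x[0][0]<420: print("red top",x[0],x[1].round(2))
E
```

```text
time: 25.6
tool_pos: [455.1, -125.2, 447.1]
tcp_rot: [3.141, 0.002, 2.362]
contact_force: [0.3, -0.5, -1.6]
0 [[338.8, 190.3], [341.7, 180.2], [302.8, 186.4], [307.0, 176.6], [339.7, 170.9], [342.8, 161.3], [302.7, 167.2], [307.1, 157.8], [316.7, 163.6]]
0.2 [[334.7, 192.7], [337.8, 182.6], [299.7, 182.6], [304.0, 172.9], [339.9, 174.4], [342.9, 164.7], [303.8, 164.0], [308.2, 154.7], [317.5, 162.6]]
0.35 [[331.4, 194.0], [334.6, 183.9], [297.8, 179.4], [302.3, 169.8], [339.6, 176.9], [342.5, 167.2], [305.1, 161.8], [309.4, 152.5], [318.3, 161.9]]
dark [ 312    6   41   46 1119] [330.9  32.9]
dark [305  86  38  11 199] [323.   91.8]
dark [306  97  36  12 204] [322.9 104. ]
dark [308 111  33  31 437] [322.4 126.7]
dark [225 124  43  17 297] [246.1 132.6]
dark [209 140  17  25 234] [217.9 149.5]
dark [ 298  144   94   49 1991] [349.6 169.4]
dark [376 355  43  44 849] [398.7 375.2]
red top [365 302   6   4  14] [367.5  303.64]
```

Run:
```python
from h import *
s=pickle.load(open("s14.pkl","rb"));I=s["color"].astype(int)
for u in range(300,340,3): print(u,[f"{I[r,u,0]},{I[r,u,1]}" for r in range(174,200)])
```

```text
300 ['11,185', '27,179', '40,170', '31,166', '20,166', '18,161', '22,143', '23,121', '23,105', '24,127', '19,169', '13,186', '11,187', '13,186', '13,186', '9,186', '13,186', '6,186', '12,186', '12,187', '11,186', '9,186', '9,186', '7,186', '13,186', '5,186']
303 ['26,45', '23,44', '25,46', '24,47', '23,47', '25,49', '23,49', '22,50', '24,48', '22,46', '24,99', '20,168', '12,187', '12,188', '8,186', '5,186', '11,186', '6,186', '10,186', '10,186', '9,186', '12,187', '8,186', '10,186', '10,186', '7,186']
306 ['25,49', '23,49', '25,50', '25,51', '23,50', '22,50', '25,51', '22,51', '25,52', '25,50', '24,51', '23,111', '15,178', '10,189', '8,187', '6,186', '14,186', '12,186', '8,186', '5,186', '8,186', '8,186', '6,186', '8,186', '13,186', '7,186']
309 ['23,49', '24,50', '23,49', '25,50', '25,51', '23,51', '25,51', '21,50', '24,51', '23,51', '21,46', '23,57', '23,119', '15,177', '12,189', '9,187', '16,186', '13,186', '8,186', '10,186', '10,186', '6,186', '11,186', '9,186', '11,187', '7,186']
312 ['32,51', '32,51', '33,53', '31,51', '28,51', '24,49', '21,49', '23,51', '20,50', '24,52', '21,5
[... 1734 characters left out ...]
,48', '24,50', '23,51', '25,56', '23,58', '26,65', '26,72', '29,89', '28,102', '30,112', '25,138', '19,167', '15,182', '15,188', '8,187', '13,187', '10,186', '10,186', '13,186', '6,186']
336 ['30,77', '31,96', '28,98', '30,103', '29,110', '32,121', '32,125', '37,132', '36,136', '34,139', '32,140', '32,148', '32,156', '27,158', '27,166', '24,169', '21,178', '15,185', '7,186', '9,186', '9,186', '10,186', '6,186', '11,186', '7,186', '6,186']
339 ['56,157', '67,162', '59,161', '56,161', '49,164', '67,172', '56,180', '36,184', '22,184', '17,186', '10,187', '12,187', '11,187', '16,187', '9,186', '12,186', '10,186', '9,186', '10,186', '13,186', '4,186', '6,186', '6,186', '7,186', '14,187', '8,186']
```

The bottom edge in the scene view has slope 0.270. That gives a meter tilt of about 0.18 rad against the lens's 0.20, about 1° apart, and the predicted corners match to within 0.5 px. Now the fine positioning.

```bash
python3 -c "
from h import *
go(455.3,-127.3,448.7,2.3686)"
python3 -m crank '[[30,-1.6,-1.3,-1.2,-0.007],[30,-1.6,-1.3,-1.2,-0.007],[30,-1.6,-1.3,-1.2,-0.007],[30,-1.6,-1.3,-1.2,-0.007]]'| grep -E 'time|pos|rot|contact'
python3 - <<'E'
from h import *
go(455.3,-127.3,448.7,2.3686)
s=grab("scene","s15");o=bot.get_obs();I=s["color"].astype(float)
us=np.arange(303,331);e=[]
for u in us:
    g=I[178:199,u,1];i=np.where(g<118)[0].max();e.append(178+i+(118-g[i])/(g[i+1]-g[i]))
k=np.polyfit(us,e,1);print("slope",k[0],"row@315",np.polyval(k,315))
for ph in(.1,.15,.2,.25):
    p=tips(s,o["tool_pos"],o["tcp_rot"][2],ph,[(41,-24,0),(-41,-24,0)]);m=(p[0,1]-p[1,1])/(p[0,0]-p[1,0]);print(ph,m,p[1,1]+m*(315-p[1,0]))
E
```

```text
go: dx -1.9 dy -1.3 dz -1.7 turn -0.013 rows 1
time: 26.25
tool_pos: [454.8, -126.5, 447.9]
tcp_rot: [-3.142, 0.0, 2.365]
contact_force: [-0.5, -0.5, -1.3]
go: dx -0.9 dy -0.2 dz -0.8 turn -0.004 rows 1
slope 0.26788260590765783 row@315 186.97256085808863
0.1 0.19138671944327293 186.73744432122243
0.15 0.23699679207766974 186.58920330633677
0.2 0.2833918488825115 186.47856478057992
0.25 0.3308230068109911 186.40610451785497
```

```bash
python3 -m crank '[[30,-0.9,-0.2,-1.2,-0.004],[30,-0.9,-0.2,-1.2,-0.004],[30,-0.9,-0.2,-1.2,-0.004],[30,-0.9,-0.2,-1.2,-0.004],[30,-0.9,-0.2,-1.2,-0.004]]'
python3 -c "
from h import *
o=bot.get_obs();print(abs(o['dq']).max());print(bot.close_job())"
```

```text
time: 26.92
tool_pos: [455.3, -127.3, 449.1]
tcp_rot: [-3.142, -0.0, 2.369]
contact_force: [0.1, 0.3, -1.9]
grip_width: 47.7
finger_force: 30.0
0.0026267975189377788
the job is handed in; nothing more can be done
None
```

I handed the job in at 26.9 s with the green-dot meter and the jar packed in the tray, and the red-dot meter held still in front of the lens at a measured tilt of 0.18 rad, against about 0.20 rad for the camera; the hand-in returned no verdict.

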